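Swipe the test reader's touch bar

ROBOT

A 6-joint arm with a two-finger parallel gripper is mounted at the origin on the work surface. World frame = base frame: x ahead of the robot, y to its left, z up, the work surface at z = 0. Lengths are in m, angles in rad, forces in N, time in s.
With the tool pointing down it reaches from about 0.325 to 0.75 m from the base axis. Payload 7.6 kg.
Tool frame: the origin (TCP) lies at the very end of the fingers, on their centre line; the grasp point (between the pads) lies 19 mm behind it (robot.grip_point_offset is the distance from the TCP to the grasp point, in m); z points along the fingers, y is the line along which they close (so a half turn about z gives the same grasp; the last joint's range is limited). The gripper opens to 85 mm and grips with 20 to 120 N. Pads are 22 mm wide; open, the fingers measure 114 mm over their backs; the gripper's body (76 mm by 85 mm) begins 54 mm behind the grasp point. The pads swing forward as they close: fully open they stand 13 mm farther back than shut.
Start: joints at [-1.399, 0.052, 1.401, -0, 1.689, -0.07], TCP at [0.126, -0.51, 0.199] pointing down, gripper open.
Joint ranges: [-2.9, 2.9], [-0.91, 2.17], [0.12, 2.37], [-1.06, 4.2], [0.26, 2.73], [-2.93, 2.93]. Speed limits (rad/s): [2.57, 2.57, 3.01, 3.14, 3.14, 3.14].

INTERFACE

Orientations are given as a 3x3 rotation matrix whose columns are the frame's x, y, z axes.
In Python, from workcell import robot, vision gives the robot as it stands.
- The arm moves only by the shell command python3 -m handwheel 'ROWS'. ROWS is JSON, one flat list of numbers, 5 for each row, row after row: the closure, from 0 (fully open) to 1 (shut), then the shift along the tool's x, y, z in mm, then the turn about the tool's z in rad. A call has 1 to 20 rows; each row is the pose to reach, as a shift and turn from the pose commanded when the call began, along the tool's axes at that moment; what a row does not reach only later rows make up. A row lasts 1/12 s, in which the tool goes at most 41.7 mm and 7.16 degrees, less where a joint would pass 70% of its speed; a pose out of reach is approached as far as the arm can. A call with a gripper value outside its range is refused whole. The fingers move at their own pace and stop on an object; the grip force is fixed at half the most. Time passes only in rows, so rows that repeat a pose let the fingers close. It gives the time, the measured TCP pose, the force, the opening and the grip force at its end, in the units of the state.
- robot.get_state(): the state, without advancing time (a new reading comes with each control period).
- vision.snapshot(name): name is "scene" or "top" or "wrist"; returns the picture (400x640x3 uint8, red, green, blue); there is no depth.
- vision.camera_info(name): a dict with "fov_y" (degrees; the focal length in pixels is half the picture's height over the tangent of half this angle, whatever the lens; pixels are square), "cx", "cy" (the principal point, pixels), "camera_from_world" (4x4, takes a point from world to camera coordinates). Camera axes: x right, y up, looking along -z (the intrinsics and any distortion apply to the point x, -y, -z); pixel columns grow to the right and rows downward; lengths in m; the calibration is good to about 2 mm. A picture is of the moment at which its call begins: read the wrist's pose just before it. camera_info takes no time and is no camera call; for the wrist camera it gives the pose at the moment of the call.
- robot.close_job(): hands the job in; it is judged then, once.
The state is a dict: "time_s": time; "joints": joint angles; "qd": joint speeds; "joint_torque": joint torques, N m; "position": TCP position; "eef_rot": TCP orientation; "contact_force": force on the tool from outside, world axes, zero at the start; "moment": the same for the moment, N m; "gripper_width": finger opening in m; "gripper_force": force on a finger pad.
Only numpy, scipy, OpenCV 4.12 (cv2) and the standard library are available. Lean on these libraries where they do the work, as an engineer would, in place of code of your own. Each camera call takes 0.05 s, during which the arm holds its last target. There are 200 camera calls.

TASK

Log the row of tests on the reader: set the fingertips lightly on the white touch bar at the blue mark nearest the green disc, and run them along the bar in one unbroken stroke over all four marks to the one nearest the red disc, always touching the bar but never pressing it down to its stop. Finish with the fingertips still resting lightly on that last mark, holding there. Grasp nothing, and leave the cassettes, vial, bottle, tape roll and pen where they are.

Things in the scene. Friction and masses are not known exactly. Their poses are not given: they have to be found in the camera images.
- reader: grey test reader, a flat fixed deck 190 mm (its x) by 340 mm (its y) by 30 mm high; origin under its centre on the table, x points from the side with the touch bar to the far side with the cassettes, y along the row. Turned up to 26 degrees on the table
- bar_mid (a point): middle of the top face of the touch bar while untouched; axes as the reader. The bar is white, straight, 225 mm long (y), 16 mm wide (x); its top stands 44 mm above the table, 14 mm above the reader's deck; it lies 60 mm from the reader's centre line on its -x side
- mark0 (a point): point on top of the untouched touch bar at a printed blue cross-line 8 mm wide; mark 0 of 0 to 3, at +82.5 mm along the reader's y from bar_mid (marks are 55 mm apart; the bar runs 30 mm on past the end marks). It does not sink with the bar. A touch counts as being where the middle between the fingertips is, so shut fingers tell it best
- mark1 (a point): point on top of the untouched touch bar at a printed blue cross-line 8 mm wide; mark 1 of 0 to 3, at +27.5 mm along the reader's y from bar_mid (marks are 55 mm apart; the bar runs 30 mm on past the end marks). It does not sink with the bar. A touch counts as being where the middle between the fingertips is, so shut fingers tell it best
- mark2 (a point): point on top of the untouched touch bar at a printed blue cross-line 8 mm wide; mark 2 of 0 to 3, at -27.5 mm along the reader's y from bar_mid (marks are 55 mm apart; the bar runs 30 mm on past the end marks). It does not sink with the bar. A touch counts as being where the middle between the fingertips is, so shut fingers tell it best
- mark3 (a point): point on top of the untouched touch bar at a printed blue cross-line 8 mm wide; mark 3 of 0 to 3, at -82.5 mm along the reader's y from bar_mid (marks are 55 mm apart; the bar runs 30 mm on past the end marks). It does not sink with the bar. A touch counts as being where the middle between the fingertips is, so shut fingers tell it best
- touch_bar (a joint): how far the touch bar is pressed straight down, in m: 0 untouched, 0.010 at its stop. The whole bar sinks level on soft springs: about 0.9 N starts it moving, 1.3 N at 1 mm, 2.4 N at 3 mm, 5.9 N at the stop. It feels a touch from about 1 mm, and 9 mm or more is pressing too hard
- start_disc: green disc, 26 mm across and 5 mm thick, fixed on the reader's deck in line with the bar, beyond one of its ends (140 mm from bar_mid): the stroke starts at this end. Origin under its centre, top 35 mm above the table
- finish_disc: red disc, the same size and height, beyond the other end of the bar: the stroke finishes at this end. The two may be either way round
- cassette0: white test cassette, 70 x 20 x 5 mm, lying loose on the reader's deck (30 mm above the table) beside mark 0, its centre about 90 mm from the bar towards the reader's +x; origin under its centre, x lengthwise. Not to be moved
- cassette1: white test cassette, 70 x 20 x 5 mm, lying loose on the reader's deck (30 mm above the table) beside mark 1, its centre about 90 mm from the bar towards the reader's +x; origin under its centre, x lengthwise. Not to be moved
- cassette2: white test cassette, 70 x 20 x 5 mm, lying loose on the reader's deck (30 mm above the table) beside mark 2, its centre about 90 mm from the bar towards the reader's +x; origin under its centre, x lengthwise. Not to be moved
- cassette3: white test cassette, 70 x 20 x 5 mm, lying loose on the reader's deck (30 mm above the table) beside mark 3, its centre about 90 mm from the bar towards the reader's +x; origin under its centre, x lengthwise. Not to be moved
- vial: small pale dropper vial, 20 mm across, 46 mm tall, standing loose on the deck between the two middle cassettes, 70 to 120 mm from the bar; origin under its centre. Not to be moved
- bottle: white bottle with a paper label, 44 mm across, 85 mm tall, standing on the table beside the reader's -y end; origin under its centre. Not to be moved
- tape_roll: cardboard ring, 90 mm across, 22 mm high, lying on the table beside the reader's +y end; origin under its centre. Not to be moved
- marker_pen: white and blue marker pen, about 150 mm long and 11 mm high, lying on the table on the -x side of the reader; origin under it, x lengthwise. Not to be moved

How it is judged:
By the outcome, as a careful person would: the job done as asked, in the order asked, and still so for the second after the job is handed in, while the arm keeps its last pose, push and grip.
It also fails if it takes over 35 s, if anything falls off the work surface, if the arm or the gripper's body presses on something with over 40 N, if the wrist force passes 120 N, or if a joint passes its speed limit or range.

## Working session

There is one attempt and no reset: what is moved stays moved. The work goes in short steps, Python scripts to look and compute and a shell command to move; the robot and the scene stay as the last step left them, time stands still between calls to the robot, and variables do not carry over. Pictures are saved under pics/ and viewed, at most 10 in all, crops included, and the job is handed in when it is done.

```bash
mkdir -p pics; python3 - <<'E'
from workcell import robot, vision
import cv2
for n in("top","scene"):
    cv2.imwrite(f"pics/{n}0.png",vision.snapshot(n)[:,:,::-1])
    i=vision.camera_info(n);print({k:(v if k!="camera_from_world" else [list(map(lambda x:round(float(x),4),r)) for r in v]) for k,v in i.items()})
s=robot.get_state();print(s["time_s"],s["position"],s["eef_rot"],s["contact_force"])
E
```

```text
{'fov_y': 43.37661613098728, 'cx': 318.7512712160753, 'cy': 205.53998554124058, 'camera_from_world': [[-0.0125, -0.9999, 0.0054, 0.0554], [0.992, -0.0117, 0.126, -0.5657], [-0.1259, 0.0069, 0.992, -1.1604], [0.0, 0.0, 0.0, 1.0]]}
{'fov_y': 42.23226499088764, 'cx': 326.6323199043545, 'cy': 197.68085037660003, 'camera_from_world': [[0.1625, 0.9864, -0.0242, -0.1328], [-0.6072, 0.1193, 0.7855, 0.2864], [0.7777, -0.113, 0.6184, -1.4383], [0.0, 0.0, 0.0, 1.0]]}
0.1 [ 0.12567093 -0.50941712  0.19783451] [[ 9.70910471e-01  2.39442681e-01 -2.43173753e-04]
 [ 2.39442784e-01 -9.70909461e-01  1.40422655e-03]
 [ 1.00132074e-04 -1.42160446e-03 -9.99998985e-01]] [ 0.31396154 -0.3485456  -0.25290913]
```

View pics/top0.png

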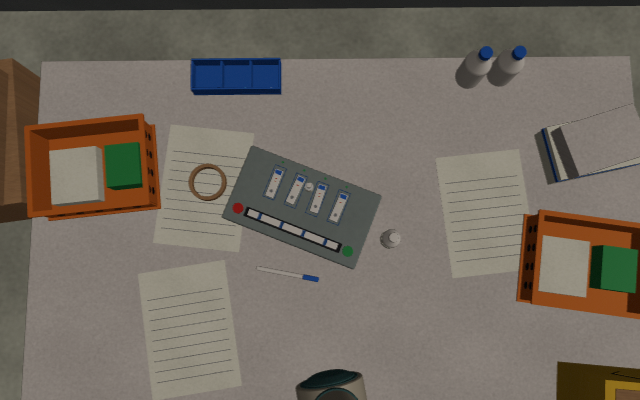

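The top view shows the reader at about (302,207), the green disc at (348,251), the red disc at (238,208), the bottle at (391,239) and the pen at (288,273). I'll enlarge the reader.

```bash
python3 - <<'E'
import cv2
a=cv2.imread("pics/top0.png")[190:270,225:365];cv2.imwrite("pics/c1.png",cv2.resize(cv2.convertScaleAbs(a,alpha=1.5),None,fx=5.5,fy=5.5,interpolation=cv2.INTER_CUBIC))
E
```

```text
(no output)
```

View pics/c1.png

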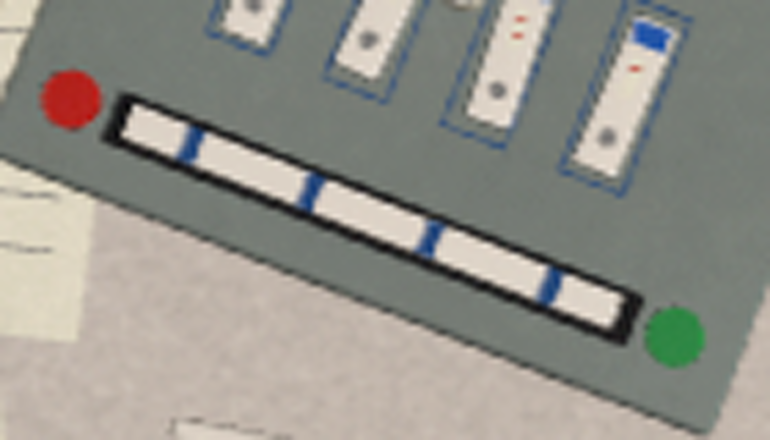

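Crop: marks from red to green at (191,145), (312,191), (430,239), (550,285); red disc (71,99), green disc (675,337).

```bash
cat > h.py <<'E'
import numpy as np
from workcell import robot, vision
def ray(n,uv,z,info=None):
    i=info or vision.camera_info(n);M=np.array(i["camera_from_world"]);f=200/np.tan(np.radians(i["fov_y"]/2))
    d=M[:3,:3].T@np.array([(uv[0]-i["cx"])/f,-(uv[1]-i["cy"])/f,-1]);c=-M[:3,:3].T@M[:3,3]
    return c+d*(z-c[2])/d[2]
E
python3 - <<'E'
from h import *
P=[]
for u,v,z in [(191,145,.044),(312,191,.044),(430,239,.044),(550,285,.044),(71,99,.035),(675,337,.035)]:
    p=ray("top",(225+(u+.5)/5.5-.5,190+(v+.5)/5.5-.5),z);P.append(p);print(p.round(4))
P=np.array(P);print(np.linalg.norm(np.diff(P[:4],axis=0),axis=1),np.linalg.norm(P[4]-P[5]))
d=P[0]-P[3];print("yaw of reader y - 90:",np.degrees(np.arctan2(-d[0],d[1])), P[:4].mean(0),P[4:].mean(0))
s=robot.get_state();R=s["eef_rot"];print(np.degrees(np.arctan2(R[1,0],R[0,0])))
print("shift to 60mm above mark3 (tool mm)",R.T@(P[3]+[0,0,.06]-s["position"])*1e3)
i=vision.camera_info("wrist");print(i["fov_y"],(-np.array(i["camera_from_world"])[:3,:3].T@np.array(i["camera_from_world"])[:3,3])-s["position"])
E
```

```text
[0.5422 0.1888 0.044 ]
[0.5218 0.1371 0.044 ]
[0.5007 0.0868 0.044 ]
[0.4804 0.036  0.044 ]
[0.5637 0.2416 0.035 ]
[ 0.4581 -0.0174  0.035 ]
[0.05557233 0.05449043 0.05475817] 0.2797525096259929
yaw of reader y - 90: -21.99552003612282 [0.51126575 0.11216097 0.044     ] [0.51089813 0.11212973 0.035     ]
13.853655440497375
shift to 60mm above mark3 (tool mm) [ 475.02706983 -444.42719746   94.51397485]
68.90488795539888 [0.0686502  0.01576725 0.17564888]
```

Spacing (55 mm), disc distance (280 mm) and midpoints all fit. The reader is turned -22°; green is at mark3, so the stroke goes mark3 → mark0. I'll go above mark3 with the fingers shut.

```bash
python3 -m handwheel '[1,475,-444,30,0.626,1,475,-444,30,0.626,1,475,-444,30,0.626,1,475,-444,30,0.626,1,475,-444,30,0.626,1,475,-444,30,0.626,1,475,-444,30,0.626,1,475,-444,30,0.626,1,475,-444,30,0.626,1,475,-444,30,0.626,1,475,-444,30,0.626,1,475,-444,30,0.626,1,475,-444,30,0.626,1,475,-444,30,0.626,1,475,-444,30,0.626,1,475,-444,30,0.626,1,475,-444,30,0.626,1,475,-444,30,0.626,1,475,-444,30,0.626,1,475,-444,30,0.626]'
python3 - <<'E'
from h import *
import cv2
s=robot.get_state();R=s["eef_rot"];print(s["time_s"],s["position"],R.round(4),s["joints"],s["contact_force"])
P3=np.array([.4804,.036,.044]);print(R.T@(P3-s["position"])*1e3)
i=vision.camera_info("wrist");M=np.array(i["camera_from_world"]);f=200/np.tan(np.radians(i["fov_y"]/2))
for p in [(.5422,.1888,.044),(.5218,.1371,.044),(.5007,.0868,.044),(.4804,.036,.044),(.4581,-.0174,.035)]:
    q=M@np.r_[p,1];print((i["cx"]-f*q[0]/q[2]).round(1),(i["cy"]+f*q[1]/q[2]).round(1))
cv2.imwrite("pics/w1.png",vision.snapshot("wrist")[:,:,::-1])
E
```

```text
time_s: 1.77
position: [0.4802, 0.0341, 0.1686]
eef_rot: [[0.927, -0.376, 0.0], [-0.376, -0.927, -0.0], [0.0, 0.0, -1.0]]
contact_force: [-0.1, -0.4, 0.4]
gripper_width: -0.0001
gripper_force: 0.0
1.7667 [0.48024042 0.03414755 0.16864845] [[ 9.266e-01 -3.760e-01  0.000e+00]
 [-3.760e-01 -9.266e-01 -3.000e-04]
 [ 1.000e-04  3.000e-04 -1.000e+00]] [-5.50721745e-03 -6.11078970e-02  1.57317737e+00 -3.46251739e-04
  1.62951923e+00  1.95078042e+00] [-0.06814663 -0.40446391  0.42139895]
[ -0.56515325  -1.81632515 124.64779835]
163.0 186.5
215.5 186.0
267.2 186.6
318.9 186.3
372.1 184.9
```

View pics/w1.png

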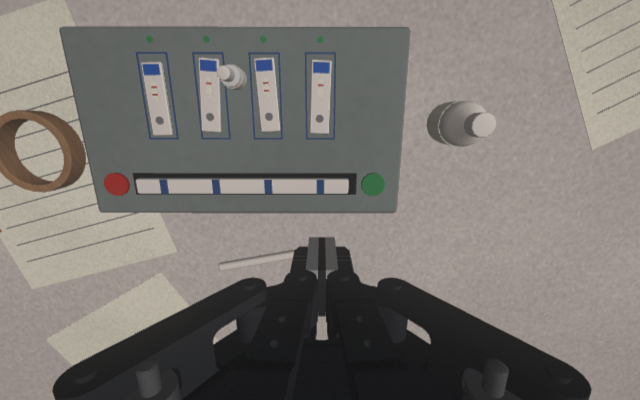

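The marks appear at (164,187), (216,187), (268,187), (320,187), within 1 px of prediction. Next I'll descend to about 8 mm above the bar.

```bash
python3 -m handwheel '[1,-1,-1,30,0,1,-1,-1,60,0,1,-1,-1,90,0,1,-1,-1,110,0,1,-1,-1,117,0,1,-1,-1,117,0,1,-1,-1,117,0,1,-1,-1,117,0]'
python3 - <<'E'
from h import *
import cv2
s=robot.get_state();R=s["eef_rot"];print(s["position"],R.T@(np.array([.4804,.036,.044])-s["position"])*1e3,s["contact_force"])
a=vision.snapshot("wrist")[100:300,200:440,::-1]
cv2.imwrite("pics/w2.png",cv2.resize(a,None,fx=3,fy=3,interpolation=cv2.INTER_CUBIC))
E
```

```text
time_s: 2.48
position: [0.4813, 0.036, 0.0537]
eef_rot: [[0.927, -0.375, 0.003], [-0.375, -0.927, -0.0], [0.003, -0.001, -1.0]]
contact_force: [0.7, -0.5, -0.7]
gripper_width: 0.0001
gripper_force: 0.0
[0.48127226 0.03601112 0.05365435] [-0.8357808   0.34930864  9.65126046] [ 0.72461655 -0.49618059 -0.70293467]
```

View pics/w2.png

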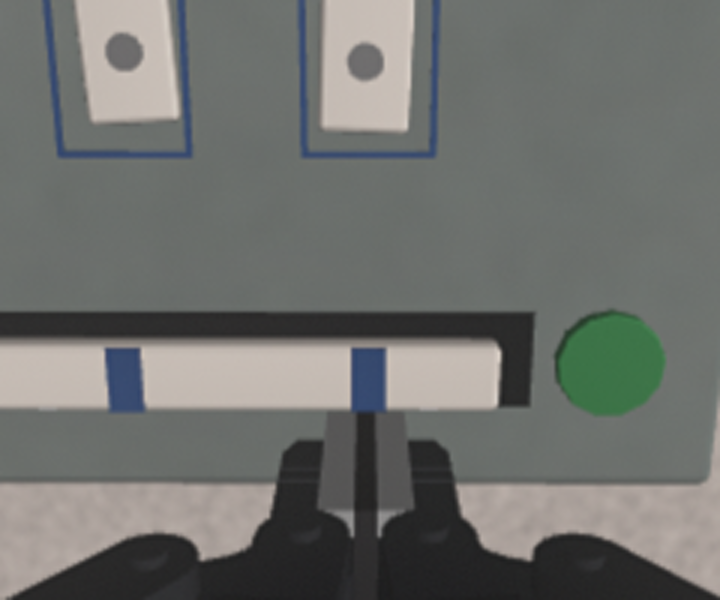

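The blue mark sits at crop (368,378), aligned with the finger slit at (366,412). The tips seem to end at the bar's near edge, so I'll check where the TCP projects.

```bash
python3 - <<'E'
from h import *
i=vision.camera_info("wrist");M=np.array(i["camera_from_world"]);f=200/np.tan(np.radians(i["fov_y"]/2))
s=robot.get_state();R=s["eef_rot"]
def pr(p): q=M@np.r_[p,1];return (np.array([i["cx"]-f*q[0]/q[2]-200,i["cy"]+f*q[1]/q[2]-100])*3+1).round(0)
for dx in(-11,0,11): print(dx,pr(s["position"]+R@[dx/1e3,0,0]),pr(s["position"]+R@[dx/1e3,0,-.02]))
m=np.array([.4804,.036,.044]);ux=np.array([.927,-.375,0])
for dx in(-8,0,8): print("mark",dx,pr(m+ux*dx/1e3))
for u,v in((368,348),(368,409)): 
    p=ray("wrist",(200+(u-1)/3,100+(v-1)/3),.044);print(p, R.T@(p-s["position"])*1e3)
E
```

```text
-11 [361. 438.] [361. 482.]
0 [361. 392.] [361. 431.]
11 [361. 343.] [361. 377.]
mark -8 [364. 412.]
mark 0 [364. 379.]
mark 8 [364. 345.]
[0.48688927 0.03230439 0.044     ] [6.59009925 1.46955199 9.63191486]
[0.47323504 0.03781187 0.044     ] [-8.13292918  1.48744327  9.58301276]
```

The mark fits, but the tip edge sits about 20 px lower than the TCP projection. I'll cross-check with the scene camera.

```bash
python3 - <<'E'
from h import *
import cv2
s=robot.get_state();R=s["eef_rot"]
i=vision.camera_info("scene");M=np.array(i["camera_from_world"]);f=200/np.tan(np.radians(i["fov_y"]/2))
def pr(p): q=M@np.r_[p,1];return np.array([i["cx"]-f*q[0]/q[2],i["cy"]+f*q[1]/q[2]])
c=pr(s["position"]).astype(int);o=c-[60,45]
a=vision.snapshot("scene")[o[1]:o[1]+80,o[0]:o[0]+120,::-1]
cv2.imwrite("pics/s2.png",cv2.resize(cv2.convertScaleAbs(a,alpha=1.6),None,fx=6,fy=6,interpolation=cv2.INTER_CUBIC))
g=lambda p:((pr(p)-o)*6+2.5).round(0)
for d in([0,0,0],[11,0,0],[-11,0,0],[0,8,0],[0,-8,0]): print(d,g(s["position"]+R@np.array(d)/1e3))
m=np.array([.4804,.036,.044]);ux=np.array([.927,-.375,0])
for dx in(-8,0,8): print("mark",dx,g(m+ux*dx/1e3))
E
```

```text
[0, 0, 0] [366. 275.]
[11, 0, 0] [358. 294.]
[-11, 0, 0] [373. 256.]
[0, 8, 0] [342. 272.]
[0, -8, 0] [389. 277.]
mark -8 [372. 283.]
mark 0 [366. 297.]
mark 8 [360. 311.]
```

View pics/s2.png

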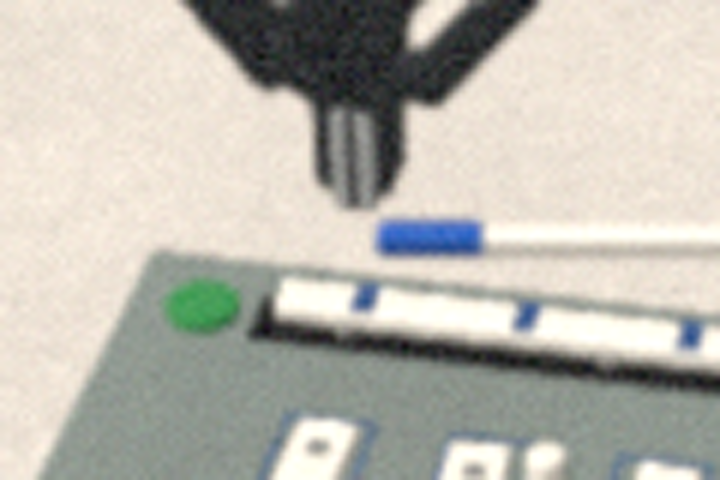

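The scene view shows the mark where expected (366,297), but the tip ends at (357,207), well above the reported TCP. I'll triangulate it from both cameras.

```bash
python3 - <<'E'
from h import *
s=robot.get_state();R=s["eef_rot"]
i=vision.camera_info("scene");M=np.array(i["camera_from_world"]);f=200/np.tan(np.radians(i["fov_y"]/2))
q=M@np.r_[s["position"],1];c=np.array([i["cx"]-f*q[0]/q[2],i["cy"]+f*q[1]/q[2]]).astype(int);o=c-[60,45]
L=[]
for n,uv in(("wrist",(200+365/3,100+411/3)),("scene",(o[0]+(356-2.5)/6,o[1]+(207-2.5)/6))):
    a=ray(n,uv,0);b=ray(n,uv,.2);L.append((a,(b-a)/np.linalg.norm(b-a)))
A=sum(np.eye(3)-np.outer(d,d) for _,d in L);B=sum((np.eye(3)-np.outer(d,d))@a for a,d in L)
p=np.linalg.solve(A,B);print(p,R.T@(p-s["position"])*1e3,[np.linalg.norm((np.eye(3)-np.outer(d,d))@(p-a))*1e3 for a,d in L])
E
```

```text
[0.4897384  0.0322942  0.08713521] [  9.54416497   0.38274111 -33.72701967] [np.float64(0.637212301563156), np.float64(0.6372123015631965)]
```

The tip really is about 34 mm above the reported TCP, with its lateral position fine. I'll descend by feel, in stages.

```bash
python3 -m handwheel '[1,-0.5,0.5,3,0,1,-0.5,0.5,5,0,1,-0.5,0.5,6,0,1,-0.5,0.5,6,0,1,-0.5,0.5,6,0]'; python3 -m handwheel '[1,0,0,2,0,1,0,0,4,0,1,0,0,4,0,1,0,0,4,0]'
```

```text
time_s: 3.0
position: [0.4793, 0.0361, 0.0455]
eef_rot: [[0.927, -0.375, -0.0], [-0.375, -0.927, -0.0], [-0.0, 0.0, -1.0]]
contact_force: [0.6, -1.4, -0.0]
gripper_width: -0.0004
gripper_force: 0.0
time_s: 3.33
position: [0.4793, 0.0361, 0.0413]
eef_rot: [[0.927, -0.375, -0.0], [-0.375, -0.927, -0.0], [-0.0, 0.0, -1.0]]
contact_force: [-0.1, 0.0, -0.8]
gripper_width: -0.0001
gripper_force: 0.0
```

```bash
python3 -m handwheel '[1,1,0,4,0,1,1,0,8,0,1,1,0,12,0,1,1,0,12,0,1,1,0,12,0]'; python3 -m handwheel '[1,0,0,4,0,1,0,0,8,0,1,0,0,10,0,1,0,0,10,0,1,0,0,10,0]'
python3 - <<'E'
from h import *
import cv2
o=(296,150)
a=vision.snapshot("wrist")[100:300,200:440,::-1];cv2.imwrite("pics/w3.png",cv2.resize(a,None,fx=2,fy=2))
s=robot.get_state();i=vision.camera_info("scene");M=np.array(i["camera_from_world"]);f=200/np.tan(np.radians(i["fov_y"]/2))
q=M@np.r_[.48,.036,.044,1];c=np.array([i["cx"]-f*q[0]/q[2],i["cy"]+f*q[1]/q[2]]).astype(int)
b=vision.snapshot("scene")[c[1]-50:c[1]+30,c[0]-48:c[0]+48,::-1]
cv2.imwrite("pics/m3.png",np.hstack([cv2.resize(a,(360,300)),cv2.resize(cv2.convertScaleAbs(b,alpha=1.5),(432,360),interpolation=cv2.INTER_CUBIC)[:300]]))
E
```

```text
time_s: 3.75
position: [0.48, 0.0357, 0.0291]
eef_rot: [[0.927, -0.375, -0.001], [-0.375, -0.927, -0.0], [-0.001, 0.0, -1.0]]
contact_force: [0.3, -0.5, 0.4]
gripper_width: 0.0
gripper_force: 0.0
time_s: 4.17
position: [0.4802, 0.0357, 0.0194]
eef_rot: [[0.927, -0.375, -0.0], [-0.375, -0.927, -0.0], [-0.0, 0.0, -1.0]]
contact_force: [-0.4, 1.1, -0.6]
gripper_width: 0.0003
gripper_force: 0.0
```

View pics/m3.png

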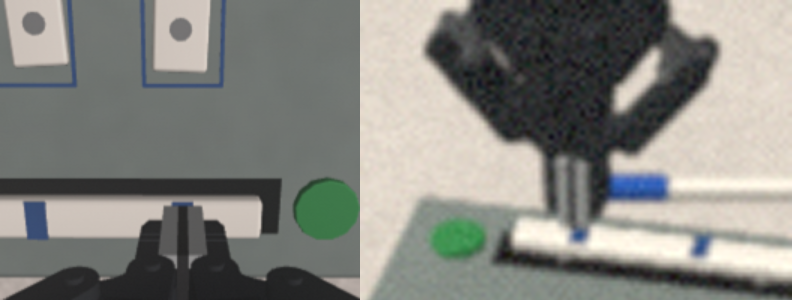

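Both views show the tip centred on the mark and still a few mm above the bar. I'll continue down, averaging the force.

```bash
cat > fz.py <<'E'
from h import *
S=[]
for k in range(12):
    vision.snapshot("wrist");s=robot.get_state();S.append(np.r_[s["contact_force"],s["position"]*1e3])
S=np.array(S);print("mean",S.mean(0).round(2),"sd fz",S[:,2].std().round(2),s["time_s"])
E
python3 fz.py; python3 -m handwheel '[1,0,0,3,0,1,0,0,5,0,1,0,0,5,0,1,0,0,5,0]'; python3 fz.py;python3 -m handwheel '[1,0,0,2,0,1,0,0,2,0,1,0,0,2,0]'; python3 fz.py
```

```text
mean [-9.0000e-02 -0.0000e+00  3.0000e-01  4.8039e+02  3.5710e+01  1.9670e+01] sd fz 0.4 4.8667
time_s: 5.2
position: [0.4801, 0.0357, 0.0143]
eef_rot: [[0.927, -0.375, -0.001], [-0.375, -0.927, -0.0], [-0.001, 0.0, -1.0]]
contact_force: [0.3, -0.2, -0.9]
gripper_width: -0.0002
gripper_force: 0.0
mean [-2.1000e-01  1.8000e-01  5.0000e-02  4.8036e+02  3.5710e+01  1.4610e+01] sd fz 0.52 5.8
time_s: 6.05
position: [0.4802, 0.0357, 0.0124]
eef_rot: [[0.927, -0.375, -0.0], [-0.375, -0.927, -0.0], [-0.0, 0.0, -1.0]]
contact_force: [0.2, -0.2, -0.1]
gripper_width: 0.0002
gripper_force: 0.0
mean [-1.3000e-01  4.0000e-02 -8.0000e-02  4.8034e+02  3.5710e+01  1.2590e+01] sd fz 0.49 6.65
```

```bash
sed -i 's/range(12)/range(8)/' fz.py; python3 -m handwheel '[1,0,0,2,0,1,0,0,2,0,1,0,0,2,0]'|sed -n 2p; python3 fz.py;python3 -m handwheel '[1,0,0,2,0,1,0,0,2,0,1,0,0,2,0]'|sed -n 2p; python3 fz.py
```

```text
position: [0.4805, 0.0357, 0.0107]
mean [ 7.9000e-01 -1.3000e-01  1.3300e+00  4.8046e+02  3.5710e+01  1.0700e+01] sd fz 0.7 7.3
position: [0.4804, 0.0357, 0.0086]
mean [8.0000e-01 8.0000e-02 2.0800e+00 4.8044e+02 3.5710e+01 8.6700e+00] sd fz 0.41 7.95
```

Contact is made: about 2.5 mm deep, with the force slope matching the springs. I'll go 1 mm deeper and stroke 165 mm along tool -y, to halfway first.

```bash
python3 -m handwheel '[1,0,0,1,0,1,0,-2,1,0,1,0,-6,1,0,1,0,-11,1,0,1,0,-16,1,0,1,0,-21,1,0,1,0,-26,1,0,1,0,-31,1,0,1,0,-36,1,0,1,0,-41,1,0,1,0,-46,1,0,1,0,-51,1,0,1,0,-56,1,0,1,0,-61,1,0,1,0,-66,1,0,1,0,-71,1,0,1,0,-75,1,0,1,0,-79,1,0,1,0,-81,1,0,1,0,-82,1,0]'; python3 fz.py
python3 - <<'E'
from h import *
s=robot.get_state();R=s["eef_rot"];print(R.T@(np.array([.5422,.1888,.044])-s["position"])*1e3)
E
```

```text
time_s: 9.62
position: [0.5112, 0.112, 0.0076]
eef_rot: [[0.927, -0.375, -0.0], [-0.375, -0.927, -0.0], [-0.0, 0.0, -1.0]]
contact_force: [-0.7, -2.2, 2.7]
gripper_width: 0.0004
gripper_force: 1.4
mean [1.1000e-01 9.6000e-01 2.4500e+00 5.1118e+02 1.1205e+02 7.6700e+00] sd fz 0.37 10.0167
[-2.20402658e-02 -8.28429761e+01 -3.62473975e+01]
```

Steady at about 2.5 N (3.5 mm deep), with 83 mm to go.

```bash
python3 -m handwheel '[1,0,-2,0,0,1,0,-6,0,0,1,0,-11,0,0,1,0,-16,0,0,1,0,-21,0,0,1,0,-26,0,0,1,0,-31,0,0,1,0,-36,0,0,1,0,-41,0,0,1,0,-46,0,0,1,0,-51,0,0,1,0,-56,0,0,1,0,-61,0,0,1,0,-66,0,0,1,0,-71,0,0,1,0,-76,0,0,1,0,-80,0,0,1,0,-82,0,0,1,0,-83,0,0,1,0,-83,0,0]'; python3 fz.py
python3 - <<'E'
from h import *
import cv2
a=vision.snapshot("wrist")[100:300,200:440,::-1];cv2.imwrite("pics/w4.png",cv2.resize(a,None,fx=3,fy=3,interpolation=cv2.INTER_CUBIC))
E
```

```text
time_s: 11.68
position: [0.5423, 0.1891, 0.0076]
eef_rot: [[0.927, -0.375, 0.0], [-0.375, -0.927, 0.0], [0.0, -0.0, -1.0]]
contact_force: [-0.7, -0.5, 2.1]
gripper_width: 0.0001
gripper_force: 1.4
mean [-6.0000e-02  1.3200e+00  2.8100e+00  5.4229e+02  1.8902e+02  7.7300e+00] sd fz 0.43 12.0833
```

View pics/w4.png

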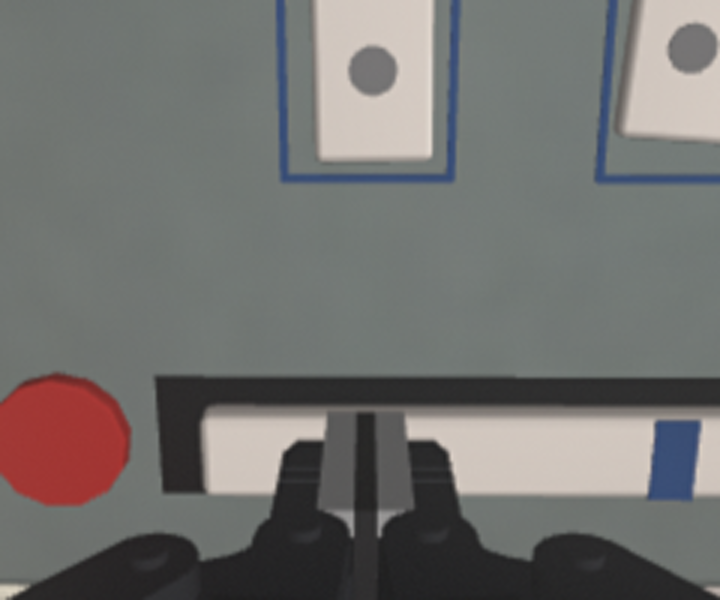

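The view shows the slit at (366,412) over mark0: the bar end at 205 is about 30 mm away and the next mark at 675 about 55 mm away, with a light 2.5–2.8 N touch. Handing in.

```bash
python3 -c "
from workcell import robot
print(robot.close_job())"
```

```text
the job is handed in; nothing more can be done
None
```

I ran the shut fingertips along the bar from the green-end mark (mark3) to the red-end mark (mark0) at a steady 2.5–2.8 N, about 3.5 mm down, pausing about 0.4 s in contact halfway, and handed in at about 12 s with them resting lightly on mark0; the judge's verdict was not shown.

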